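Load the rod-drilling jig and latch its guide plate

ROBOT

A 6-joint arm with a two-finger parallel gripper is mounted at the origin on the work surface; the furniture and walls round the work are solid. World frame = base frame: x ahead of the robot, y to its left, z up, the work surface at z = 0. Lengths are in m, angles in degrees, forces in N, time in s.
With the tool pointing down it reaches from about 0.375 to 0.9 m from the base axis. Payload 3.1 kg.
Tool frame: the origin (TCP) lies at the very end of the fingers, on their centre line; the grasp point (between the pads) lies 19 mm behind it; z points along the fingers, y is the line along which they close (so a half turn about z gives the same grasp; the last joint's range is limited). The gripper opens to 87 mm and grips with 3 to 60 N. Pads are 19 mm wide; open, the fingers measure 117 mm over their backs; the gripper's body (75 mm by 190 mm) begins 51 mm behind the grasp point.
Start: joints at [65.861, 30.224, 82.088, -0, 67.689, -10.227], TCP at [0.15, 0.607, 0.223] pointing down, gripper open.
Joint ranges: [-176.69, 176.69], [-43.24, 126.21], [12.49, 139.97], [-82, 262], [0, 151.66], [-163.58, 163.58]. Speed limits (degrees/s): [159.86, 159.86, 180, 180, 180, 180].

INTERFACE

Orientations are given as a 3x3 rotation matrix whose columns are the frame's x, y, z axes.
In Python, from rig import * gives the robot as it stands.
- The arm moves only by the tool jog_arm, never from a script. Its arguments are lists of equal length, an entry for each row: "delta_pos": the shift along the world's x, y, z in cm, a list of three; "turn": the turn about the world's z in degrees; "grip": the closure, from 0 (fully open) to 1 (shut). In form: {"delta_pos": [[x, y, z], ...], "turn": [turn, ...], "grip": [grip, ...]}. A call has 1 to 12 rows; each row is the pose to reach, as a shift and turn from the pose commanded when the call began; what a row does not reach only later rows make up. A row lasts 1/8 s, in which the tool goes at most 62.5 mm and 10.7 degrees, less where a joint would pass 70% of its speed; a pose out of reach is approached as far as the arm can. A call with a gripper value outside its range is refused whole. The fingers move at their own pace and stop on an object; the grip force is fixed at half the most. Time passes only in rows, so rows that repeat a pose let the fingers close. It gives the time, the measured TCP pose, the force, the opening and the grip force at its end, in the units of the state.
- read_state(): the state, without advancing time (a new reading comes with each control period).
- capture(name): name is "scene" or "top" or "wrist"; returns a dict with "color" (384x512x3 uint8, blue, green, red), "fovy" (degrees; the focal length in pixels is half the picture's height over the tangent of half this angle, whatever the lens; pixels are square), "cx", "cy" (the principal point, pixels), "k1" (the pictures are not rectified: a ray, as slopes to the right and down, at radius r is drawn at 1 + k1 r^2 times it, then the intrinsics apply), "camera_from_world" (4x4, takes a point from world to camera coordinates). Camera axes: x right, y up, looking along -z (the intrinsics and any distortion apply to the point x, -y, -z); pixel columns grow to the right and rows downward; lengths in m; the calibration is good to about 2 mm. A picture is of the moment at which its call begins. There is no depth.
- hand_in(): hands the job in; it is judged then, once.
The state is a dict: "time_s": time; "joint_positions": joint angles; "qvel": joint speeds; "tau": joint torques, N m; "position": TCP position; "tcp_rot": TCP orientation; "force": force on the tool from outside, world axes, zero at the start; "moment": the same for the moment, N m; "opening": opening from 0.0 (shut) to 1.0 (fully open); "grasp_force": force on a finger pad.
Only numpy, scipy, OpenCV 4.12 (cv2) and the standard library are available. Lean on these libraries where they do the work, as an engineer would, in place of code of your own. Each camera call takes 0.05 s, during which the arm holds its last target. There are 200 camera calls.

TASK

Get the drilling jig ready for the drill press: swing its latch fully out of the way, lay every turned beech rod that is on the table into a V-groove of the jig, one to a groove and between the two fences, then lower the guide plate over the two locating pins until it lies flush on the fences and swing the latch fully back over it. Do not shove or knock over the jar of screws that stands beside the plate.

Things in the scene. Friction and masses are not known exactly. Their poses are not given: they have to be found in the camera images.
- jig: Wooden drilling jig fixed to the bench; origin under the middle of its four grooves, z up. Plywood base 172 (x) x 254 (y) x 18 mm, y from -108 to +146. Two fences along y, 24 x 204 mm, inner faces at x = -62 and +62, tops at z = 54; a pin stands in each. Between them two V-notched rails. Latch post at y = 108 to 142, top at z = 68, its bar 8 mm thick above that.
- groove0 (a point): Point where the middle of a rod lying right comes to be: groove at jig y = -75, x = 0, z = 40 mm; grooves and rods run along jig x. The grooves are 90-degree notches, 30 mm wide at the top (z = 38) and down to z = 23 mm, in two rails 18 mm thick at x = -38 and +38; between the rails 58 mm are open down to the base (z = 18). The fences leave 7 mm at each end of a rod.
- groove1 (a point): The same for the groove at jig y = -25 mm.
- groove2 (a point): The same for the groove at jig y = +25 mm.
- groove3 (a point): The same for the groove at jig y = +75 mm.
- pin_front (a point): Tip of the steel locating pin in the fence nearer the robot: jig x = -74, y = +80, z = 86 mm. The pins are 10 mm thick, stand 32 mm out of the fence tops, and taper over the last 12 mm.
- pin_back (a point): Tip of the like pin in the far fence: jig x = +74, y = -80, z = 86 mm.
- latch (a joint): Angle of the latch, a flat steel bar 24 mm wide, 8 thick, 110 long, that turns level about a bolt on the jig's post and stays where left (friction 0.06 N m). 0 = fully closed at its stop, pointing along jig -y over the jig; it opens anticlockwise seen from above; at 1.57 it points along jig +x, 1.9 is the stop, clear of the jig. It passes 2 mm above a flush guide plate.
- latch_knob (a point): Upright round wooden knob near the free end of the latch, 83 mm from the pivot: 25 mm thick, from jig z = 76 to 114 mm. This point is on its axis at jig z = 96 mm.
- latch_pivot (a point): Axis of the latch at the height of the bar's underside: jig (0, 125, 68) mm.
- guide_plate: Loose plywood guide plate 172 (x) x 196 (y) x 12 mm, 0.35 kg; origin: centre of its underside. Two through holes 13.5 mm wide at (-74, +80) and (+74, -80) mm: its x goes along the jig's, either way round. Flush on the fences its origin is at jig z = 54. Grip in the middle: upright batten along x, 90 long, 20 wide, z = 12 to 40, with a cap 96 x 30 mm, z = 40 to 48.
- rod1: Turned beech rod, 24 mm diameter, 110 mm long, 45 g, origin at its middle on its axis, which is the body's x (y and z turn as it rolls); lies on the bench with its axis at z = 12 mm. Three or all of rod1 to rod4 are there.
- rod2: As rod1.
- rod3: As rod1.
- rod4: As rod1.
- screw_jar: White jar of screws with a yellow lid, 68 mm diameter, 90 mm tall, standing to the right of the plate; origin under its middle, z up. Not to be handled.

How it is judged:
By the outcome, as a careful person would: the job done as asked, in the order asked, and still so for the second after the job is handed in, with the robot touching nothing.
Of rod1, rod2, rod3, rod4 only 3 to 4 are there at a start; the rules pass over those that are not, and their reading is None.
At some moment in a run one of rod1, rod2, rod3, rod4, guide_plate may be knocked a few centimetres aside while the robot is not near it.
Once in a run the grip may slacken for a moment while it holds something.
It also fails if it takes over 210 s, if anything falls off the work surface, if the arm or the gripper's body presses on something with over 40 N, if the wrist force passes 120 N, or if a joint passes its speed limit or range.

## Working session

There is one attempt and no reset: what is moved stays moved. The work goes in short steps, Python scripts to look and compute and a tool call to move; the robot and the scene stay as the last step left them, time stands still between calls to the robot, and variables do not carry over. Pictures are saved under pics/ and viewed, at most 14 in all, crops included, and the job is handed in when it is done.

Besides the shell and the picture viewer there is one more tool, called after "Emit:" by a JSON object that holds its "method" and its "body". jog_arm: Moves the arm, as the interface text tells. Its arguments: {"type":"object","properties":{"delta_pos":{"type":"array"},"turn":{"type":"array"},"grip":{"type":"array"}},"required":["delta_pos","turn","grip"]}

```bash
mkdir -p pics; ls; cat > h.py <<'E'
from rig import *
import numpy as np, cv2
def cam(n):
    c=capture(n); return c
def K(c):
    h=c["color"].shape[0]; f=h/2/np.tan(np.radians(c["fovy"])/2)
    return f
def proj(c,P):
    P=np.atleast_2d(P); M=np.array(c["camera_from_world"]); f=K(c)
    q=P@M[:3,:3].T+M[:3,3]; s=np.c_[q[:,0]/-q[:,2], -q[:,1]/-q[:,2]]
    r2=(s**2).sum(1,keepdims=True); s=s*(1+c["k1"]*r2)
    return s*f+[c["cx"],c["cy"]]
def ray(c,uv):
    uv=np.atleast_2d(uv).astype(float); f=K(c); d=(uv-[c["cx"],c["cy"]])/f; s=d.copy()
    for _ in range(20): s=d/(1+c["k1"]*(s**2).sum(1,keepdims=True))
    M=np.array(c["camera_from_world"]); R=M[:3,:3]
    dirs=np.c_[s[:,0],-s[:,1],-np.ones(len(s))]@R
    return -R.T@M[:3,3],dirs
def at_z(c,uv,z):
    o,d=ray(c,uv); z=np.broadcast_to(z,(len(d),)); return o+d*((z-o[2])/d[:,2])[:,None]
def save(c,name,crop=None,s=1):
    im=c["color"]
    if crop: x0,y0,x1,y1=crop; im=im[y0:y1,x0:x1]
    cv2.imwrite("pics/"+name,cv2.resize(im,None,fx=s,fy=s,interpolation=cv2.INTER_CUBIC))
import pickle
def keep(c,n): pickle.dump({k:c[k] for k in c},open(n+".pkl","wb"))
def load(n): return pickle.load(open(n+".pkl","rb"))
E
python3 - <<'E'
from h import *
for n in("top","scene"):
    c=cam(n); keep(c,n); save(c,n+"0.png",s=1.5); M=np.array(c["camera_from_world"]); print(n,c["fovy"],c["k1"],-M[:3,:3].T@M[:3,3])
print(read_state()["time_s"])
E
```

```text
pics
top 51.315477747323406 -0.05888384992407878 [ 0.22322437 -0.01715085  1.57892072]
scene 53.71105402258184 -0.074924665687784 [-0.25613116 -0.73721957  0.79642863]
0.1
```

View pics/top0.png

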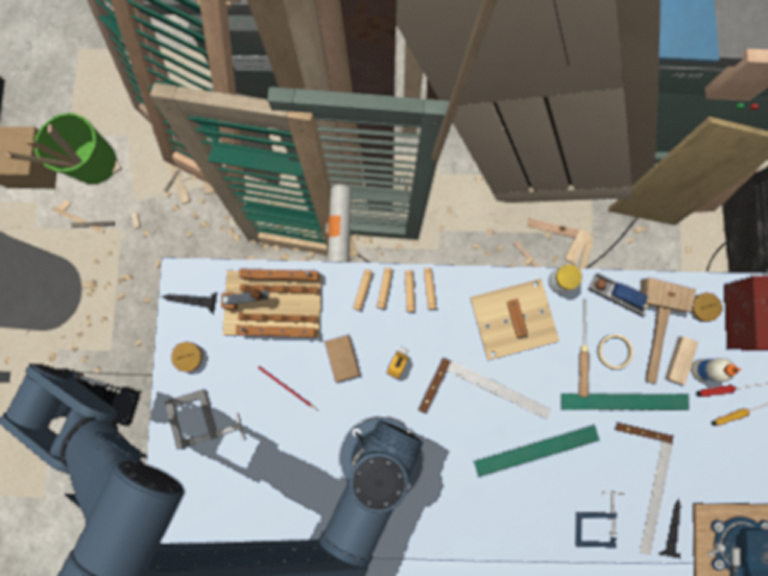

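View pics/scene0.png

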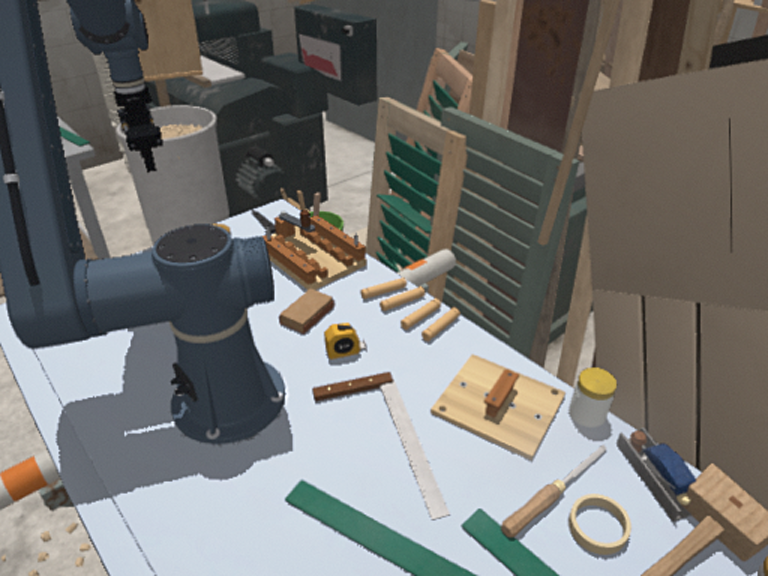

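The jig sits at the upper left of the top view (about 272,303), with four rods at (363,290), (385,288), (409,291) and (431,289). The plate is at (514,320) and the jar at (567,278). I'll enlarge both areas.

```bash
python3 - <<'E'
from h import *
c=load("top"); save(c,"t1.png",(140,165,300,240),5); save(c,"t2.png",(290,165,410,250),6)
E
```

```text
(no output)
```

View pics/t1.png

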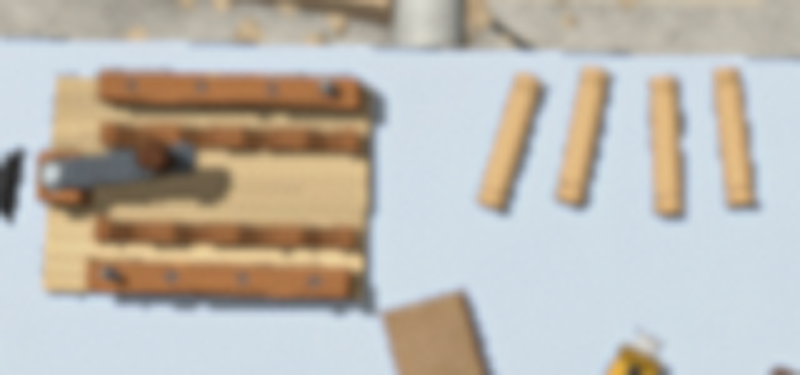

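View pics/t2.png

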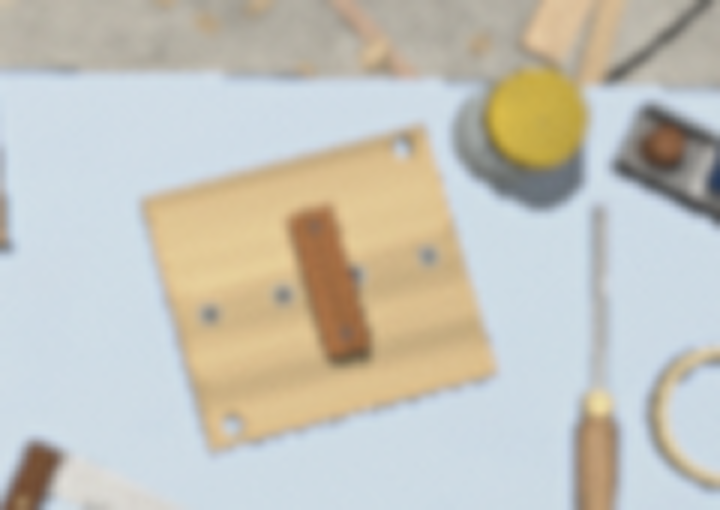

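```bash
python3 - <<'E'
from h import *
np.set_printoptions(precision=4,suppress=True)
from scipy.optimize import least_squares
c=load("top")
a=lambda l:np.array(l)/5+[140,165]
b=lambda l:np.array(l)/6+[290,165]
# jig pts
J=np.array([[74,-102,54],[74,102,54],[-74,-102,54],[-74,102,54],[0,125,76],[-86,146,18],[86,146,18]])/1000.
# use fence mid ends approx + corners
J=np.array([[86,102,54],[86,-102,54],[-86,102,54],[-86,-102,54],[86,146,18],[-86,146,18]])/1000.
U=a([[98,70],[362,78],[87,285],[349,299],[57,75],[43,290]])
def f(p):
    cs,s=np.cos(p[2]),np.sin(p[2]); W=J@np.array([[cs,s,0],[-s,cs,0],[0,0,1]])+[p[0],p[1],0]
    return (proj(c,W)-U).ravel()
r=least_squares(f,[.5,.3,0]); print("jig",r.x[:2],np.degrees(r.x[2]),r.fun.reshape(-1,2))
R=[((525,75),(492,206)),((595,68),(571,203)),((662,78),(669,213)),((726,70),(741,205))]
for p,q in R:
    A=at_z(c,a([p,q]),.012); m=A.mean(0); d=A[0]-A[1]; print("rod",m[:2],np.hypot(*d[:2]),np.degrees(np.arctan2(d[1],d[0])))
P=at_z(c,b([[142,200],[424,125],[497,375],[212,453]]),.012); d=P[0]-P[3]+P[1]-P[2]; e=P[0]-P[1]+P[3]-P[2]
print("plate",P.mean(0),np.degrees(np.arctan2(d[1],d[0])),np.degrees(np.arctan2(-e[0],e[1])),np.hypot(*d[:2])/2,np.hypot(*e[:2])/2)
H=at_z(c,b([[401,146],[233,425]]),.006);print(H,H.mean(0)); 
print("jar",at_z(c,b([[537,118]]),.09)); print("knob",at_z(c,a([[150,150]]),.114),"latchtip",at_z(c,a([[193,157],[50,173]]),.076))
s=read_state(); print(s["tcp_rot"],s["position"])
E
```

```text
jig [0.3898 0.2774] -0.3427557101876112 [[ 0.4758 -0.3843]
 [-0.0903 -0.2776]
 [-0.3394  0.8527]
 [ 0.2656 -0.0271]
 [-0.0268 -0.1984]
 [-0.2929  0.0035]]
rod [0.4343 0.0614] 0.10770676542247296 -12.087552290912146
rod [0.44   0.0025] 0.10952711621352487 -8.329027494753133
rod [ 0.4338 -0.0629] 0.10784289056969419 4.278833713335539
rod [ 0.4417 -0.1165] 0.10839576649767599 7.355497153454293
plate [ 0.3666 -0.3405  0.012 ] 16.026358556988793 16.505205690629637 0.17090979597175637 0.1947691424996085
[[ 0.4628 -0.3964  0.006 ]
 [ 0.2754 -0.2854  0.006 ]] [ 0.3691 -0.3409  0.006 ]
jar [[ 0.4703 -0.4626  0.09  ]]
knob [[0.4058 0.3223 0.114 ]] latchtip [[0.4061 0.2979 0.076 ]
 [0.3908 0.4068 0.076 ]]
[[-0.9707  0.2404 -0.0008]
 [ 0.2404  0.9707 -0.0018]
 [ 0.0003 -0.0019 -1.    ]] [0.15   0.6061 0.2217]
```

Emit:
{"method": "jog_arm", "body": {"delta_pos": [[2,-2.3,2],[5,-5.7,4.7],[8,-9.2,4.7],[11,-12.6,4.7],[14,-16,4.7],[17,-19.5,4.7],[20,-23,4.7],[23,-26.4,4.7],[25,-28.7,4.7],[25,-28.7,4.7],[25,-28.7,4.7]], "turn": [-6,-12,-20,-28,-36,-44,-52,-59,-65,-65,-65], "grip": [0,0,0.3,0.4,0.4,0.4,0.4,0.4,0.4,0.4,0.4]}}

```text
time_s: 1.48
position: [0.3995, 0.3199, 0.2692]
tcp_rot: [[-0.193, 0.981, -0.001], [0.981, 0.193, 0.0], [0.0, -0.001, -1.0]]
force: [-0.3, 1.0, 0.0]
opening: 0.601
grasp_force: 0.0
```

```bash
python3 - <<'E'
from h import *
np.set_printoptions(precision=4,suppress=True)
t=load("top");s=load("scene")
for a,b in(((402,279),(339,262)),((455,255),(339,185))):
    o1,d1=ray(s,np.array(a)/1.5);o2,d2=ray(t,np.array(b)/1.5);d1=d1[0];d2=d2[0]
    k=np.linalg.lstsq(np.c_[d1,-d2],o2-o1,rcond=None)[0];print(o1+k[0]*d1,o2+k[1]*d2)
c=cam("wrist");keep(c,"w");save(c,"w1.png",s=1.5)
st=read_state();print(st["time_s"],st["position"],st["tcp_rot"],st["opening"])
M=np.array(c["camera_from_world"]);C=-M[:3,:3].T@M[:3,3];print(C,c["fovy"])
E
```

```text
[ 0.5416  0.1103 -0.0398] [ 0.5163  0.1315 -0.0424]
[ 0.7601  0.1298 -0.0709] [ 0.7456  0.1435 -0.0741]
1.525 [0.3993 0.3202 0.2693] [[-0.1938  0.981  -0.001 ]
 [ 0.981   0.1938  0.    ]
 [ 0.0002 -0.001  -1.    ]] 0.5982065068808158
[0.386  0.3951 0.4332] 60.8621325142187
```

View pics/w1.png

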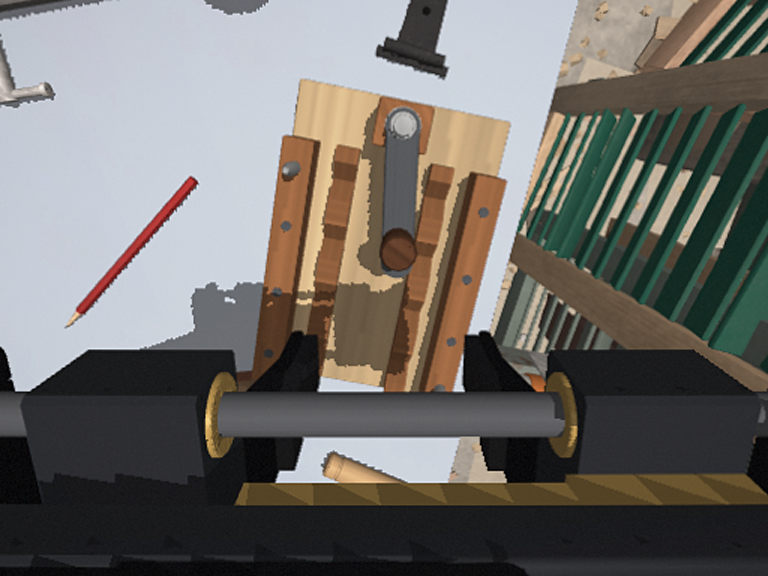

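The wrist view shows the latch pivot at (402,122), the knob top at (398,250), and the fence ends at (285,136), (320,141), (473,172) and (507,180). I'll fit the jig pose from those.

```bash
cat > jig.py <<'E'
from h import *
from scipy.optimize import least_squares
np.set_printoptions(precision=4,suppress=True)
def jw(p,J):
    cs,s=np.cos(p[2]),np.sin(p[2]); return np.atleast_2d(J)@np.array([[cs,s,0],[-s,cs,0],[0,0,1]])+[p[0],p[1],0]
def fit(obs):
    f=lambda p:np.concatenate([(proj(c,jw(p,np.array(J)/1e3))-np.array(U)).ravel() for c,J,U in obs])
    r=least_squares(f,[.39,.277,0]); return r.x,r.fun
E
python3 - <<'E'
from jig import *
c=load("w")
J=[[-86,146,18],[86,146,18],[-86,102,54],[-62,102,54],[62,102,54],[86,102,54]]
U=np.array([[302,80],[510,122],[285,136],[320,141],[473,172],[507,180]])/1.5
p,r=fit([(c,J,U)]);print(p,np.degrees(p[2]),r.reshape(-1,2))
print("knob",at_z(c,np.array([[398,250]])/1.5,.114),"piv",jw(p,[0,.125,.068]),at_z(c,np.array([[402,122]])/1.5,.08))
E
```

```text
[0.3938 0.2788 0.0041] 0.23260056089261147 [[-1.0025 -0.9047]
 [ 1.1806 -0.1284]
 [-0.8981 -0.3023]
 [-2.929   0.5629]
 [ 2.9849  1.2644]
 [ 0.7642 -0.0017]]
knob [[0.4045 0.3247 0.114 ]] piv [[0.3933 0.4038 0.068 ]] [[0.3914 0.406  0.08  ]]
```

Emit:
{"method": "jog_arm", "body": {"delta_pos": [[0.4,0.4,-4],[0.4,0.4,-9],[0.4,0.4,-14],[0.4,0.4,-17],[0.4,0.4,-18.5],[0.4,0.4,-18.5],[0.4,0.4,-18.5],[0.4,0.4,-18.5],[0.4,0.4,-18.5],[0.4,0.4,-18.5],[0.4,0.4,-18.5]], "turn": [-2,-2,-2,-2,-2,-2,-2,-2,-2,-2,-2], "grip": [0.4,0.4,0.4,0.4,0.4,0.4,0.6,0.8,0.8,0.8,0.8]}}

```text
time_s: 2.9
position: [0.4045, 0.3237, 0.0852]
tcp_rot: [[-0.158, 0.987, 0.001], [0.987, 0.158, 0.0], [0.0, 0.001, -1.0]]
force: [-1.3, -0.6, 5.9]
opening: 0.284
grasp_force: 30.0
```

Emit:
{"method": "jog_arm", "body": {"delta_pos": [[1.28,0.3,0],[2.47,0.8,0],[3.57,1.5,0],[4.55,2.3,0],[5.38,3.3,0],[6.06,4.4,0],[6.55,5.6,0],[6.85,6.8,0],[6.95,8.1,0],[6.85,9.4,0],[6.55,10.6,0],[6.5,10.85,0]], "turn": [9,18,27,36,45,54,63,72,81,90,99,101], "grip": [0.8,0.8,0.8,0.8,0.8,0.8,0.8,0.8,0.8,0.8,0.8,0.8]}}

```text
time_s: 4.4
position: [0.4689, 0.4315, 0.0851]
tcp_rot: [[-0.938, -0.345, -0.001], [-0.345, 0.938, -0.003], [0.001, -0.002, -1.0]]
force: [-0.2, -7.0, 6.9]
opening: 0.28
grasp_force: 30.0
```

Emit:
{"method": "jog_arm", "body": {"delta_pos": [[0,0,0],[0,0,0],[0,0,0],[0,0,4],[0,0,9],[0,0,14],[0,-4,14],[-1,-9,14],[-2,-12,14]], "turn": [0,0,0,0,0,0,-10,-20,-30], "grip": [0.6,0.5,0.5,0.5,0.5,0.5,0.5,0.5,0.5]}}

```text
time_s: 5.52
position: [0.4486, 0.3102, 0.2245]
tcp_rot: [[-0.984, 0.179, -0.0], [0.179, 0.984, -0.0], [0.0, -0.001, -1.0]]
force: [0.2, -0.1, -0.2]
opening: 0.5
grasp_force: 0.0
```

```bash
cat > rods.py <<'E'
from jig import *
def rods(c,z=.012):
    P=proj(c,[[.52,.12,0],[.33,-.19,0]]); x0,y0=P.min(0).astype(int); x1,y1=P.max(0).astype(int)
    im=c["color"][y0:y1,x0:x1]; im=cv2.resize(im,None,fx=4,fy=4,interpolation=cv2.INTER_LINEAR)
    h=cv2.cvtColor(im,cv2.COLOR_BGR2HSV); m=cv2.inRange(h,(8,60,110),(28,255,255))
    out=[]
    for k in cv2.findContours(m,cv2.RETR_EXTERNAL,cv2.CHAIN_APPROX_NONE)[0]:
        if cv2.contourArea(k)<1500: continue
        W=at_z(c,(k[:,0]+.5)/4-.5+[x0,y0],z)[:,:2]*1000
        (cx,cy),(w,hh),a=cv2.minAreaRect(W.astype(np.float32))
        b=cv2.boxPoints(((cx,cy),(w,hh),a)); e=max((b[1]-b[0],b[2]-b[1]),key=np.linalg.norm); e=e*np.sign(e[0])
        out.append((cx,cy,max(w,hh),min(w,hh),np.degrees(np.arctan2(e[1],e[0]))))
    return sorted(out,key=lambda o:-o[1])
if __name__=="__main__":
    c=cam("top"); keep(c,"tn"); print(np.array(rods(c))); s=read_state(); print(s["time_s"],s["position"])
E
python3 rods.py; python3 - <<'E'
from rods import *
c=load("top"); print(np.array(rods(c)))
c=load("tn"); print("knob", jw([.393,.278,0],[.078,.152,.114])); save(c,"t3.png",(140,120,420,260),2.8)
E
```

```text
[[ 435.1705   61.3183  106.6049   19.8418  -14.9912]
 [ 440.916     3.8945  106.5319   19.842    -9.8685]
 [ 434.6486  -61.6326  106.0585   19.9499    2.9607]
 [ 443.2115 -114.9042  107.2291   19.5653    7.3177]]
5.575 [0.4464 0.3073 0.2241]
[[ 435.5447   61.6192  107.1719   20.8178  -14.9878]
 [ 441.1885    4.2413  107.2971   20.5673  -10.0629]
 [ 435.1509  -61.6953  107.144    20.1179    3.3562]
 [ 443.6551 -114.811   108.1445   19.7492    7.4163]]
knob [[0.471 0.43  0.114]]
```

View pics/t3.png

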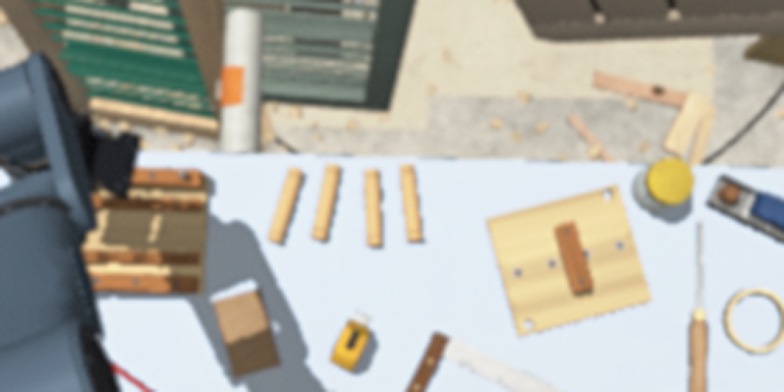

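Emit:
{"method": "jog_arm", "body": {"delta_pos": [[-0.3,-4,0],[-0.6,-10,-1],[-1,-16,-3],[-1.4,-21,-6],[-1.4,-25,-9],[-1.4,-25,-12],[-1.4,-25,-12],[-1.4,-25,-12]], "turn": [-3,-3,-3,-3,-3,-3,-3,-3], "grip": [0.5,0.5,0.5,0.5,0.5,0.5,0.5,0.5]}}

```text
time_s: 6.58
position: [0.4359, 0.0625, 0.1051]
tcp_rot: [[-0.975, 0.222, 0.001], [0.222, 0.975, -0.0], [-0.001, 0.0, -1.0]]
force: [-0.5, 0.2, 0.1]
opening: 0.496
grasp_force: 0.0
```

Emit:
{"method": "jog_arm", "body": {"delta_pos": [[0,-0.1,-4],[0,-0.1,-8],[0,-0.1,-10],[0,-0.1,-10],[0,-0.1,-10],[0,-0.1,-10],[0,-0.1,-10],[0,-0.1,-10],[0,-0.1,-6],[0,-0.1,-1],[0,-0.1,4],[0,-0.1,6]], "turn": [0,0,0,0,0,0,0,0,0,0,0,0], "grip": [0.5,0.5,0.5,0.5,0.8,0.8,0.8,0.8,0.8,0.8,0.8,0.8]}}

```text
time_s: 8.07
position: [0.4363, 0.061, 0.1675]
tcp_rot: [[-0.975, 0.223, 0.005], [0.223, 0.975, -0.001], [-0.005, 0.001, -1.0]]
force: [0.0, 0.1, -0.5]
opening: 0.269
grasp_force: 29.8
```

Emit:
{"method": "jog_arm", "body": {"delta_pos": [[-0.5,3,0],[-1,8,0],[-2,13,0],[-3,18,0],[-4,23,0],[-4.4,27,0],[-4.4,29.2,0],[-4.4,29.2,0],[-4.4,29.2,0]], "turn": [3,6,9,12,13,13,13,13,13], "grip": [0.8,0.8,0.8,0.8,0.8,0.8,0.8,0.8,0.8]}}

```text
time_s: 9.2
position: [0.3907, 0.3523, 0.1644]
tcp_rot: [[-1.0, -0.002, -0.001], [-0.002, 1.0, -0.001], [0.001, -0.001, -1.0]]
force: [-0.1, -0.3, -0.6]
opening: 0.265
grasp_force: 29.8
```

```bash
python3 - <<'E'
from h import *
c=cam("wrist");keep(c,"w");save(c,"w2.png",s=1.5)
s=read_state();print(s["time_s"],s["position"],s["tcp_rot"][:,1])
E
```

```text
9.25 [0.39085318 0.3520726  0.16442969] [-8.02291589e-04  9.99999310e-01 -8.57651574e-04]
```

View pics/w2.png

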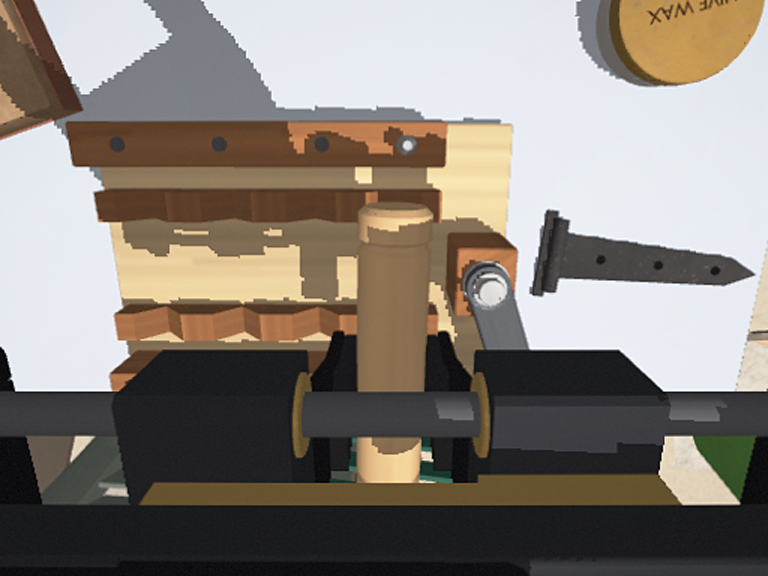

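The front fence runs from (67,123) to (446,122). The base corner is at (512,124), the front pin tip at (407,146), and the held rod is centred above its groove column near (395,350).

```bash
python3 - <<'E'
from jig import *
c=load("w")
J=[[-86,-102,54],[-86,102,54],[-86,146,18],[-74,80,86],[-62,102,54],[-62,-102,54]]
U=np.array([[67,123],[446,122],[512,124],[407,146],[446,165],[76,165]])/1.5
p,r=fit([(c,J,U)]);print(p,np.degrees(p[2]),r.reshape(-1,2)); np.save("p.npy",p)
print("piv",jw(p,[0,.125,.068]),at_z(c,np.array([[488,285]])/1.5,.082))
for g in(-75,-25,25,75): print(jw(p,[0,g/1e3,.04]), proj(c,jw(p,[-.047,g/1e3,.023]))*1.5)
# rod end
print(at_z(c,np.array([[395,207]])/1.5,.173+.007))
E
```

```text
[0.3925 0.2798 0.0003] 0.01646421370611496 [[-0.6584 -1.0371]
 [ 0.7993 -0.5344]
 [ 0.9833 -0.5325]
 [ 0.4388 -0.3842]
 [-0.1617  1.5094]
 [-1.4008  1.5277]]
piv [[0.3925 0.4048 0.068 ]] [[0.3892 0.4029 0.082 ]]
[[0.3925 0.2048 0.04  ]] [[152.7332 189.1017]]
[[0.3925 0.2548 0.04  ]] [[233.517  189.0799]]
[[0.3925 0.3048 0.04  ]] [[314.5532 189.1026]]
[[0.3925 0.3548 0.04  ]] [[395.7234 189.1696]]
[[0.335 0.353 0.18 ]]
```

Emit:
{"method": "jog_arm", "body": {"delta_pos": [[0.1,0.15,-4],[0.1,0.15,-8],[0.1,0.15,-11],[0.1,0.15,-12.4],[0.1,0.15,-13],[0.1,0.15,-13],[0.1,0.15,-13],[0.1,0.15,-13],[0.1,0.15,-13],[0.1,0.15,-10],[0.1,0.15,-5],[0.1,0.15,0]], "turn": [0,0,0,0,0,0,0,0,0,0,0,0], "grip": [0.8,0.8,0.8,0.8,0.8,0.8,0.62,0.62,0.62,0.62,0.62,0.62]}}

```text
time_s: 10.75
position: [0.3919, 0.3544, 0.1658]
tcp_rot: [[-1.0, -0.002, -0.001], [-0.002, 1.0, -0.001], [0.001, -0.001, -1.0]]
force: [1.3, 0.7, -0.2]
opening: 0.381
grasp_force: 0.0
```

```bash
python3 rods.py; python3 - <<'E'
from h import *
c=cam("wrist");keep(c,"w");save(c,"w3.png",s=1)
s=read_state();print(s["time_s"],s["position"],s["opening"])
E
```

```text
[[ 441.0362    3.9636  107.1019   19.9844   -9.9991]
 [ 435.0935  -61.7048  107.0126   19.9734    3.2845]
 [ 443.5048 -114.8123  107.6376   19.6729    7.3177]]
10.8 [0.3953 0.3567 0.1721]
10.85 [0.39538828 0.35669346 0.16983007] 0.37972367158128856
```

View pics/w3.png

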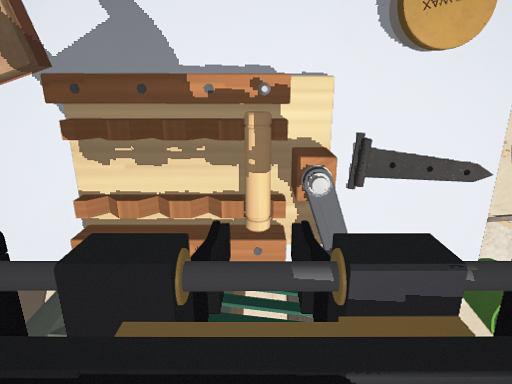

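```bash
python3 - <<'E'
from jig import *
c=load("w");p=[.392,.2792,0]
for q in([-.062,.075,.054],[-.055,.075,.04],[-.055,.075,.052],[.055,.075,.04],[.055,.075,.052],[.062,.075,.054],[.086,.075,.054]): print(q,proj(c,jw(p,q)))
E
```

```text
[-0.062, 0.075, 0.054] [[257.2669 103.1035]]
[-0.055, 0.075, 0.04] [[257.3237 110.5527]]
[-0.055, 0.075, 0.052] [[257.2814 111.5087]]
[0.055, 0.075, 0.04] [[257.4176 225.5688]]
[0.055, 0.075, 0.052] [[257.3833 230.7044]]
[0.062, 0.075, 0.054] [[257.3834 238.3873]]
[0.086, 0.075, 0.054] [[257.4037 260.9921]]
```

Emit:
{"method": "jog_arm", "body": {"delta_pos": [[0.5,-4,0],[1.5,-10,0],[2.5,-16,0],[3.5,-22,-1],[4.5,-28,-3],[4.9,-33,-6],[4.9,-35,-8],[4.9,-35,-11],[4.9,-35,-14],[4.9,-35,-16],[4.9,-35,-16],[4.9,-35,-16]], "turn": [-2,-4,-6,-8,-9.5,-9.5,-9.5,-9.5,-9.5,-9.5,-9.5,-9.5], "grip": [0.6,0.5,0.5,0.5,0.5,0.5,0.5,0.5,0.5,0.5,0.5,0.5]}}

```text
time_s: 12.35
position: [0.4412, 0.0047, 0.0048]
tcp_rot: [[-0.987, 0.163, 0.0], [0.163, 0.987, -0.0], [-0.0, -0.0, -1.0]]
force: [0.3, 0.4, -1.1]
opening: 0.496
grasp_force: 0.0
```

Emit:
{"method": "jog_arm", "body": {"delta_pos": [[0,0,0],[0,0,0],[0,0,0],[0,0,5],[0,0,10],[-0.5,2,14],[-1.5,7,16],[-2.5,13,16],[-3.5,19,16],[-4.5,25,16],[-4.9,29,16],[-4.9,30,16]], "turn": [0,0,0,0,0,0,2,4,6,8,9.5,9.5], "grip": [0.8,0.8,0.8,0.8,0.8,0.8,0.8,0.8,0.8,0.8,0.8,0.8]}}

```text
time_s: 13.85
position: [0.3914, 0.3067, 0.1646]
tcp_rot: [[-1.0, -0.005, 0.0], [-0.005, 1.0, 0.0], [-0.0, 0.0, -1.0]]
force: [0.0, -1.0, -1.6]
opening: 0.271
grasp_force: 30.0
```

Emit:
{"method": "jog_arm", "body": {"delta_pos": [[0,0,-4],[0,0,-8],[0,0,-11],[0,0,-12.4],[0,0,-13],[0,0,-13],[0,0,-13],[0,0,-13],[0,0,-13],[0,0,-10],[0,0,-5],[0,0,0]], "turn": [0,0,0,0,0,0,0,0,0,0,0,0], "grip": [0.8,0.8,0.8,0.8,0.8,0.8,0.62,0.62,0.62,0.62,0.62,0.62]}}

```text
time_s: 15.35
position: [0.3918, 0.3045, 0.1659]
tcp_rot: [[-1.0, -0.002, -0.001], [-0.002, 1.0, -0.0], [0.001, -0.0, -1.0]]
force: [1.1, 0.3, -0.6]
opening: 0.379
grasp_force: 0.0
```

```bash
python3 rods.py; python3 - <<'E'
from h import *
c=cam("wrist");keep(c,"w");save(c,"w4.png",s=1)
s=read_state();print(s["time_s"],s["position"],s["opening"])
E
```

```text
[[ 435.1009  -61.6002  106.9769   19.9521    3.0114]
 [ 443.3983 -114.815   107.643    19.7228    7.4958]]
15.4 [0.3953 0.3064 0.1718]
15.45 [0.39540301 0.30634923 0.16953844] 0.382093323915912
```

View pics/w4.png

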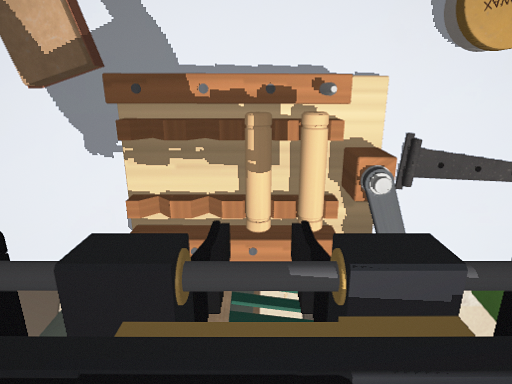

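Two rods now lie centred in grooves 2 and 3. Next is the third rod.

Emit:
{"method": "jog_arm", "body": {"delta_pos": [[0.5,-4,0],[1.5,-10,0],[2.5,-16,0],[3.5,-22,-1],[4.3,-28,-3],[4.3,-34,-6],[4.3,-36.6,-8],[4.3,-36.6,-11],[4.3,-36.6,-14],[4.3,-36.6,-16],[4.3,-36.6,-16],[4.3,-36.6,-16]], "turn": [1,2,3,3.6,3.6,3.6,3.6,3.6,3.6,3.6,3.6,3.6], "grip": [0.6,0.5,0.5,0.5,0.5,0.5,0.5,0.5,0.5,0.5,0.5,0.5]}}

```text
time_s: 16.95
position: [0.4351, -0.0613, 0.0047]
tcp_rot: [[-0.998, -0.064, -0.0], [-0.064, 0.998, 0.0], [0.0, 0.0, -1.0]]
force: [-0.5, -0.3, -0.2]
opening: 0.499
grasp_force: 0.0
```

Emit:
{"method": "jog_arm", "body": {"delta_pos": [[0,0,0],[0,0,0],[0,0,0],[0,0,5],[0,0,10],[-0.5,2,14],[-1.5,7,16],[-2.5,13,16],[-3.5,19,16],[-4.3,25,16],[-4.3,30,16],[-4.3,31.6,16]], "turn": [0,0,0,0,0,0,-2,-3,-3.6,-3.6,-3.6,-3.6], "grip": [0.8,0.8,0.8,0.8,0.8,0.8,0.8,0.8,0.8,0.8,0.8,0.8]}}

```text
time_s: 18.45
position: [0.3917, 0.257, 0.1647]
tcp_rot: [[-1.0, -0.006, 0.001], [-0.006, 1.0, 0.0], [-0.001, 0.0, -1.0]]
force: [0.8, -1.0, -1.9]
opening: 0.269
grasp_force: 30.0
```

Emit:
{"method": "jog_arm", "body": {"delta_pos": [[0,0,-4],[0,0,-8],[0,0,-11],[0,0,-12.4],[0,0,-13],[0,0,-13],[0,0,-13],[0,0,-13],[0,0,-13],[0,0,-10],[0,0,-5],[0,0,0]], "turn": [0,0,0,0,0,0,0,0,0,0,0,0], "grip": [0.8,0.8,0.8,0.8,0.8,0.8,0.62,0.62,0.62,0.62,0.62,0.62]}}

```text
time_s: 19.95
position: [0.3918, 0.2545, 0.1659]
tcp_rot: [[-1.0, -0.002, -0.001], [-0.002, 1.0, -0.0], [0.001, -0.0, -1.0]]
force: [0.1, 0.1, -0.1]
opening: 0.38
grasp_force: 0.0
```

```bash
python3 rods.py; python3 - <<'E'
from h import *
s=read_state();print(s["time_s"],s["position"],s["opening"])
E
```

```text
[[ 443.2563 -114.8291  107.1599   19.5145    7.5569]]
20.0 [0.3952 0.256  0.1715]
20.0 [0.39524797 0.25604555 0.17151463] 0.37995558632090404
```

Emit:
{"method": "jog_arm", "body": {"delta_pos": [[0.5,-4,0],[1.5,-10,0],[2.5,-16,0],[3.5,-22,-1],[4.5,-28,-3],[5.1,-34,-6],[5.1,-36.9,-8],[5.1,-36.9,-11],[5.1,-36.9,-14],[5.1,-36.9,-16],[5.1,-36.9,-16],[5.1,-36.9,-16]], "turn": [1,3,5,7,7.5,7.5,7.5,7.5,7.5,7.5,7.5,7.5], "grip": [0.6,0.5,0.5,0.5,0.5,0.5,0.5,0.5,0.5,0.5,0.5,0.5]}}

```text
time_s: 21.5
position: [0.4435, -0.1144, 0.005]
tcp_rot: [[-0.991, -0.132, 0.001], [-0.132, 0.991, -0.0], [-0.001, -0.0, -1.0]]
force: [-0.4, -0.4, -0.2]
opening: 0.498
grasp_force: 0.0
```

Emit:
{"method": "jog_arm", "body": {"delta_pos": [[0,0,0],[0,0,0],[0,0,0],[0,0,5],[0,0,10],[-0.5,2,14],[-1.5,7,16],[-2.5,13,16],[-3.5,19,16],[-4.5,25,16],[-5.1,30,16],[-5.1,31.9,16]], "turn": [0,0,0,0,0,0,-2,-4,-6,-7.5,-7.5,-7.5], "grip": [0.8,0.8,0.8,0.8,0.8,0.8,0.8,0.8,0.8,0.8,0.8,0.8]}}

```text
time_s: 23.0
position: [0.3909, 0.2071, 0.1647]
tcp_rot: [[-1.0, -0.005, -0.0], [-0.005, 1.0, 0.0], [0.0, 0.0, -1.0]]
force: [-0.2, -0.5, -0.8]
opening: 0.268
grasp_force: 30.0
```

Emit:
{"method": "jog_arm", "body": {"delta_pos": [[0,0,-4],[0,0,-8],[0,0,-11],[0,0,-12.4],[0,0,-13],[0,0,-13],[0,0,-13],[0,0,-13],[0,0,-13],[0,0,-10],[0,0,-5],[0,0,0]], "turn": [0,0,0,0,0,0,0,0,0,0,0,0], "grip": [0.8,0.8,0.8,0.8,0.8,0.8,0.62,0.62,0.62,0.62,0.62,0.62]}}

```text
time_s: 24.5
position: [0.3918, 0.2045, 0.1659]
tcp_rot: [[-1.0, -0.001, -0.001], [-0.001, 1.0, -0.0], [0.001, -0.0, -1.0]]
force: [1.2, 1.6, 0.2]
opening: 0.378
grasp_force: 0.0
```

```bash
python3 rods.py; python3 - <<'E'
from h import *
c=cam("wrist");keep(c,"w");a=c["color"]
t=load("tn")["color"][165:250,290:410]
cv2.imwrite("pics/w5.png",np.vstack([a,cv2.resize(t,(512,363),interpolation=cv2.INTER_CUBIC)][:1]+[cv2.resize(t,(512,216))]))
cv2.imwrite("pics/t5.png",cv2.resize(t,None,fx=6,fy=6,interpolation=cv2.INTER_CUBIC))
s=read_state();print(s["time_s"],s["position"],s["opening"])
E
```

```text
[]
24.55 [0.3953 0.2056 0.1713]
24.6 [0.39544266 0.20556928 0.16910074] 0.37963170608649854
```

View pics/w5.png

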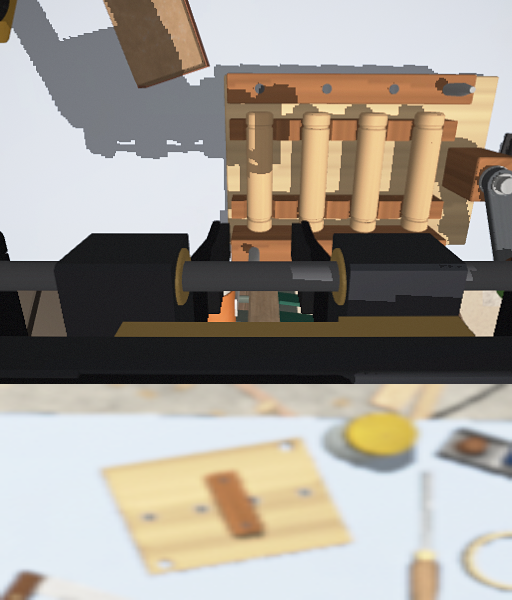

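All four rods are in their grooves and the plate has not moved. Now I'll go above the plate.

Emit:
{"method": "jog_arm", "body": {"delta_pos": [[1,-4,3],[2,-10,6],[4,-16,7],[4,-22,7],[4,-28,7],[3,-34,7],[2,-40,7],[0,-46,7],[-1.5,-51,7],[-2.5,-54.5,7],[-2.5,-54.5,7],[-2.5,-54.5,7]], "turn": [2,4,6,8,10,12,14,16,16.4,16.4,16.4,16.4], "grip": [0.3,0.3,0.3,0.3,0.3,0.3,0.3,0.3,0.3,0.3,0.3,0.3]}}

```text
time_s: 26.1
position: [0.3667, -0.3391, 0.2337]
tcp_rot: [[-0.959, -0.283, -0.001], [-0.283, 0.959, 0.002], [0.0, 0.003, -1.0]]
force: [-0.5, 0.6, -0.6]
opening: 0.702
grasp_force: 0.0
```

```bash
python3 - <<'E'
from h import *
c=cam("wrist");keep(c,"w");save(c,"w6.png",s=1.5)
s=read_state();print(s["time_s"],s["position"],s["opening"],s["tcp_rot"][:,1])
E
```

```text
26.15 [ 0.36696158 -0.33875434  0.23384472] 0.6985140052175517 [-0.28446181  0.95868442  0.00237748]
```

View pics/w6.png

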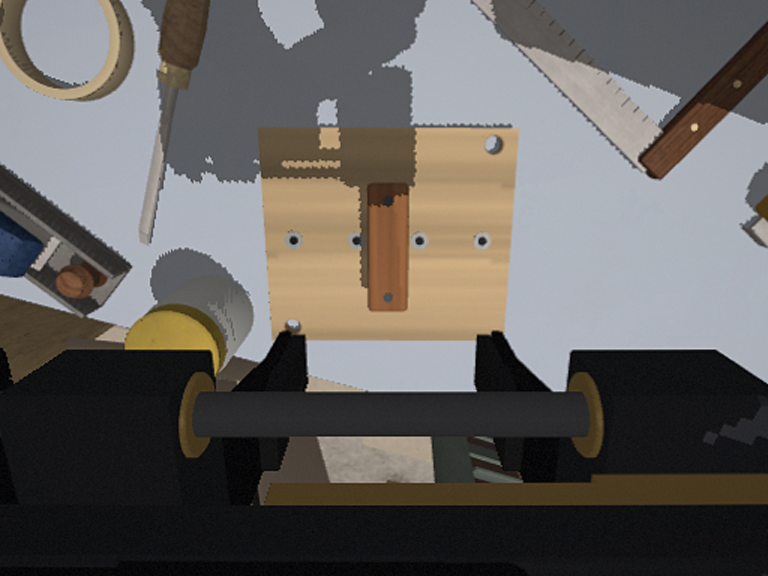

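The view shows plate corners at (258,128), (520,128), (506,340) and (271,340), the cap from (368,183) to (408,311), and holes at (494,145) and (292,326).

```bash
python3 - <<'E'
from jig import *
c=load("w")
J=[[-86,-98,12],[-86,98,12],[86,98,12],[86,-98,12],[-48,-15,48],[-48,15,48],[48,-15,48],[48,15,48],[-74,80,12],[74,-80,12]]
U=np.array([[258,128],[520,128],[506,340],[271,340],[368,183],[409,183],[368,311],[408,311],[494,145],[292,326]])/1.5
p,r=fit([(c,J,U)]);print(p,np.degrees(p[2]));print(r.reshape(-1,2))
E
```

```text
[ 0.3701 -0.34    0.2836] 16.24719171188937
[[ 0.1982 -0.5658]
 [-0.7661  0.0765]
 [-1.7586 -0.2458]
 [ 1.2011 -0.5826]
 [-0.5504  0.0593]
 [ 0.5798  0.1534]
 [ 0.2702  0.5156]
 [ 0.0101  0.5787]
 [ 0.0006 -0.326 ]
 [ 0.8339 -0.0027]]
```

Emit:
{"method": "jog_arm", "body": {"delta_pos": [[0.25,0,-5],[0.25,0,-10],[0.25,0,-15],[0.25,0,-19],[0.25,0,-21.1],[0.25,0,-21.1],[0.25,0,-21.1],[0.25,0,-21.1],[0.25,0,-21.1],[0.25,0,-21.1],[0.25,0,-21.1],[0.25,0,-21.1]], "turn": [0,0,0,0,0,0,0,0,0,0,0,0], "grip": [0.3,0.3,0.3,0.3,0.3,0.3,0.5,0.7,0.8,0.8,0.8,0.8]}}

```text
time_s: 27.65
position: [0.3698, -0.3405, 0.0241]
tcp_rot: [[-0.959, -0.284, 0.0], [-0.284, 0.959, -0.001], [-0.0, -0.001, -1.0]]
force: [0.0, 0.8, 6.5]
opening: 0.343
grasp_force: 30.0
```

Emit:
{"method": "jog_arm", "body": {"delta_pos": [[0,0,1],[0,0,2.5],[0,0,5],[0,0,8],[0,0,11],[0,0,14],[0,0,16.5],[0,0,17.5],[0,0,17.5]], "turn": [0,0,0,0,0,0,0,0,0], "grip": [0.85,0.85,0.85,0.85,0.85,0.85,0.85,0.85,0.85]}}

```text
time_s: 28.78
position: [0.3697, -0.3403, 0.1991]
tcp_rot: [[-0.959, -0.284, 0.001], [-0.284, 0.959, -0.001], [-0.0, -0.001, -1.0]]
force: [-0.1, -0.4, -2.5]
opening: 0.338
grasp_force: 30.0
```

Emit:
{"method": "jog_arm", "body": {"delta_pos": [[0.5,1,0],[1,3,0],[2,7,0],[3,11,0],[4,15.5,0],[5,20,0],[5.5,24.5,0],[6,29,0],[6,33.5,0],[6,38,0],[6,42,0],[5.5,45,0]], "turn": [-1,-2,-4,-6,-8,-10,-12,-14,-15,-16,-16.3,-16.3], "grip": [0.85,0.85,0.85,0.85,0.85,0.85,0.85,0.85,0.85,0.85,0.85,0.85]}}

```text
time_s: 30.28
position: [0.4238, 0.1112, 0.1974]
tcp_rot: [[-1.0, -0.004, -0.002], [-0.004, 1.0, 0.0], [0.002, 0.0, -1.0]]
force: [0.3, 0.6, -3.0]
opening: 0.336
grasp_force: 30.0
```

Emit:
{"method": "jog_arm", "body": {"delta_pos": [[-0.5,2.5,0],[-1,6,0],[-1.8,10,0],[-2.5,13.5,0],[-3.3,16,0],[-3.3,16.9,0],[-3.3,16.9,0],[-3.3,16.9,0],[-3.3,16.9,0]], "turn": [0,0,0,0,0,0,0,0,0], "grip": [0.85,0.85,0.85,0.85,0.85,0.85,0.85,0.85,0.85]}}

```text
time_s: 31.4
position: [0.392, 0.2778, 0.1985]
tcp_rot: [[-1.0, -0.002, -0.0], [-0.002, 1.0, -0.0], [0.0, -0.0, -1.0]]
force: [-0.3, 0.7, -2.7]
opening: 0.336
grasp_force: 30.0
```

```bash
python3 - <<'E'
from h import *
c=cam("wrist");keep(c,"w");save(c,"w7.png",s=1.5)
s=read_state();print(s["time_s"],s["position"],s["opening"],s["tcp_rot"][:,1],s["force"],s["moment"])
E
```

```text
31.45 [0.3919922  0.27790889 0.19855188] 0.3441286269554453 [-1.96523253e-03  9.99998053e-01 -1.80280872e-04] [-0.111396    0.3711587  -2.99175285] [ 0.00147603 -0.02993748  0.00067932]
```

View pics/w7.png

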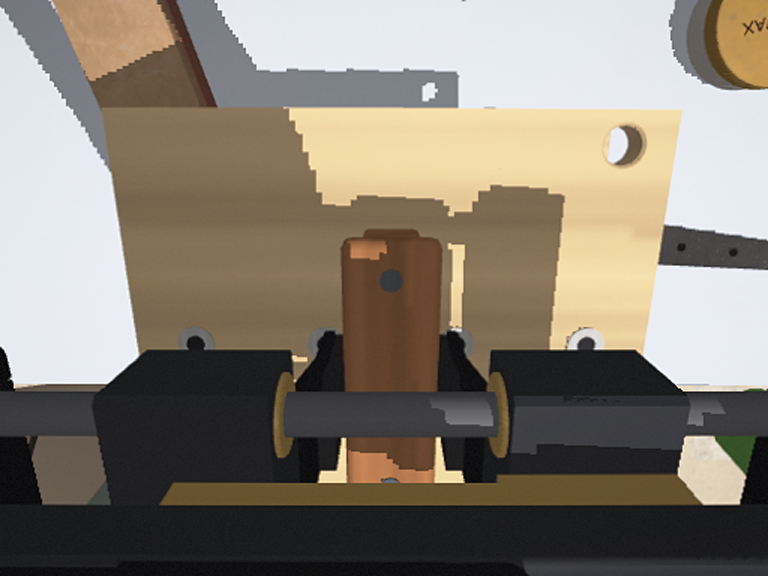

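The plate hangs level, with its front corners at (104,108) and (682,110), the hole at (624,144), and the cap front edge from (341,240) to (441,240).

```bash
cat > pl.py <<'E'
from jig import *
def pfit(c,J,U,x0):
    f=lambda q:(proj(c,jw(q[:3],np.array(J)/1e3)+[0,0,q[3]])-np.array(U)).ravel()
    r=least_squares(f,x0); return r.x,r.fun.reshape(-1,2)
E
python3 - <<'E'
from pl import *
c=load("w")
q,r=pfit(c,[[-86,-98,12],[-86,98,12],[-74,80,12],[-48,-15,48],[-48,15,48]],np.array([[104,108],[682,110],[624,144],[342,238],[441,238]])/1.5,[.392,.279,0,.175])
print(q,np.degrees(q[2]));print(r)
print("hole",jw(q[:3],[-.074,.08,0]))
E
```

```text
[ 0.3923  0.2777 -0.0012  0.1748] -0.06716619217155619
[[-0.0077 -0.7247]
 [-0.8583 -0.9451]
 [-0.4631  0.5644]
 [-0.9509  0.3793]
 [ 2.0703  0.5728]]
hole [[0.3184 0.3577 0.    ]]
```

Emit:
{"method": "jog_arm", "body": {"delta_pos": [[0,0.15,-2],[0,0.15,-4.5],[0,0.15,-7],[0,0.15,-8.2],[0,0.15,-8.2],[0,0.15,-8.2],[0,0.15,-8.2]], "turn": [0,0,0,0,0,0,0], "grip": [0.85,0.85,0.85,0.85,0.85,0.85,0.85]}}

```text
time_s: 32.33
position: [0.3924, 0.2804, 0.1174]
tcp_rot: [[-1.0, -0.003, 0.002], [-0.003, 1.0, 0.001], [-0.002, 0.001, -1.0]]
force: [0.8, 0.3, -3.5]
opening: 0.338
grasp_force: 30.0
```

```bash
python3 - <<'E'
from h import *
c=cam("wrist");keep(c,"w")
a=c["color"][60:160,360:480]; s=cam("scene"); keep(s,"s"); b=s["color"][130:195,160:260]
cv2.imwrite("pics/w8.png",np.hstack([cv2.resize(a,(480,400)),cv2.resize(c["color"],(320,400))])) 
u=proj(s,[[.392,.279,.09]])[0].astype(int);print(u)
s=read_state();print(s["time_s"],s["position"],s["opening"],s["force"],s["moment"])
E
```

```text
[206 152]
32.425 [0.39210439 0.28035603 0.11721234] 0.33456452735354175 [-0.43246838 -0.3964693  -2.85608281] [ 0.01217472 -0.00894199  0.0003963 ]
```

View pics/w8.png

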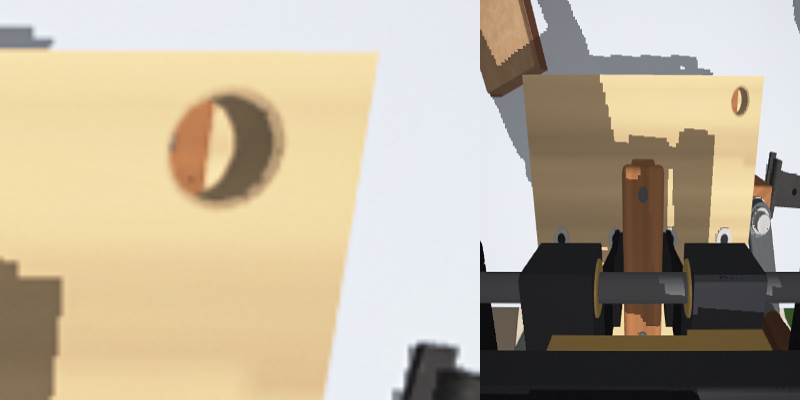

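Through the hole, a sliver of the pin shows at its left edge, about pixel (403,96). I'll compare that with the prediction.

```bash
python3 - <<'E'
from pl import *
c=load("w"); a=c["color"]
q,r=pfit(c,[[-86,98,12],[-74,80,12]],np.array([[360+378/4,60+53/4],[360+227/4,60+148/4]]),[.392,.279,0,.094])
print(q,r)
for p in([.392,.279,0],[.3925,.2798,0]): print("pin tip",proj(c,jw(p,[-.074,.08,.086])))
h=jw([.3922,.2803,0],[[-.074,.08,.094],[-.074,.08+.00675,.094],[-.074,.08-.00675,.094],[-.074,.08,.106]]);print("hole bot c,+y,-y, top c",proj(c,h))
g=a[88:104,396:434]; print(g.mean(2).astype(int)[8]); print(g[8].tolist())
w=pickle.load(open("w.pkl","rb"))
E
```

```text
[ 0.3929  0.2821 -0.0012  0.0911] [[-0. -0.]
 [-0. -0.]]
pin tip [[397.9476  94.6526]]
pin tip [[399.2255  95.5591]]
hole bot c,+y,-y, top c [[406.0946  95.2277]
 [418.2425  95.2937]
 [393.9345  95.1639]
 [416.0149  95.5686]]
[210 210 210 211 212 205 153 118 131 134 135 134 135 134 133 123 184 203
 201 199 202 206 151  95  86  85  87  85  86  86  85  82 131 153 151 192
 208 208]
[[169, 220, 243], [169, 220, 243], [168, 220, 243], [170, 221, 243], [170, 222, 244], [163, 214, 240], [129, 155, 177], [95, 114, 146], [84, 124, 185], [83, 127, 193], [85, 128, 193], [84, 127, 193], [84, 128, 193], [83, 127, 193], [81, 126, 192], [74, 117, 179], [140, 187, 225], [162, 212, 237], [159, 210, 236], [157, 207, 235], [160, 210, 237], [163, 214, 242], [117, 154, 184], [74, 97, 114], [69, 88, 103], [67, 87, 103], [68, 88, 105], [66, 87, 103], [68, 88, 102], [68, 88, 104], [67, 87, 103], [63, 84, 99], [103, 133, 157], [119, 156, 184], [117, 154, 184], [150, 197, 229], [166, 219, 241], [166, 219, 241]]
```

Emit:
{"method": "jog_arm", "body": {"delta_pos": [[0,-0.06,0],[0,-0.06,-0.5],[0,-0.06,-1],[0,-0.06,-1.4],[0,-0.06,-1.8],[0,-0.06,-2],[0,-0.06,-2]], "turn": [0,0,0,0,0,0,0], "grip": [0.85,0.85,0.85,0.85,0.85,0.85,0.85]}}

```text
time_s: 33.3
position: [0.3917, 0.2795, 0.0964]
tcp_rot: [[-1.0, -0.003, -0.0], [-0.003, 1.0, -0.0], [0.0, -0.0, -1.0]]
force: [-0.0, -0.1, -3.6]
opening: 0.336
grasp_force: 30.0
```

Emit:
{"method": "jog_arm", "body": {"delta_pos": [[0,0,-0.4],[0,0,-0.8],[0,0,-1.2],[0,0,-1.5],[0,0,-1.7],[0,0,-1.8],[0,0,-1.8]], "turn": [0,0,0,0,0,0,0], "grip": [0.85,0.85,0.85,0.85,0.85,0.85,0.85]}}

```text
time_s: 34.17
position: [0.3917, 0.2795, 0.0785]
tcp_rot: [[-1.0, -0.003, 0.0], [-0.003, 1.0, -0.0], [-0.0, -0.0, -1.0]]
force: [0.0, 0.7, -3.7]
opening: 0.345
grasp_force: 30.0
```

Emit:
{"method": "jog_arm", "body": {"delta_pos": [[0,0,-0.1],[0,0,-0.15],[0,0,-0.15],[0,0,-0.15]], "turn": [0,0,0,0], "grip": [0.85,0.85,0.85,0.85]}}

```text
time_s: 34.67
position: [0.3919, 0.2796, 0.0781]
tcp_rot: [[-1.0, -0.003, 0.001], [-0.003, 1.0, 0.0], [-0.001, 0.0, -1.0]]
force: [-1.2, -1.4, 7.4]
opening: 0.338
grasp_force: 30.0
```

Emit:
{"method": "jog_arm", "body": {"delta_pos": [[0,0,0],[0,0,0],[0,0,0],[0,0,0],[0,0,2],[0,0,6],[0,0,11],[0,0,14],[0,0,14],[0,0,14]], "turn": [0,0,0,0,0,0,0,0,0,0], "grip": [0.6,0.5,0.4,0.4,0.4,0.4,0.4,0.4,0.4,0.4]}}

```text
time_s: 35.92
position: [0.3909, 0.2792, 0.2162]
tcp_rot: [[-1.0, -0.003, -0.002], [-0.003, 1.0, -0.001], [0.002, -0.001, -1.0]]
force: [-0.8, 0.5, -0.2]
opening: 0.601
grasp_force: 0.0
```

```bash
python3 - <<'E'
from h import *
c=cam("wrist");keep(c,"w");save(c,"w9.png",s=1.5)
s=read_state();print(s["time_s"],s["position"],s["opening"],s["force"])
E
```

```text
35.975 [0.39069067 0.27912064 0.21579238] 0.6046321161369307 [-0.64663075 -0.49091868  0.35292979]
```

View pics/w9.png

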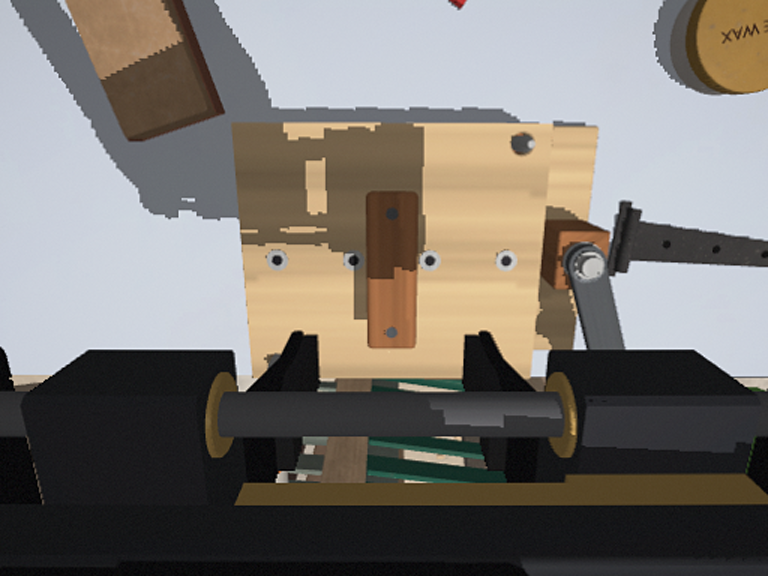

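The plate sits with the pin through its hole at (522,143) and its edges square to the jig. I'll check its height numerically and carry on to the latch knob.

```bash
python3 - <<'E'
from pl import *
c=load("w")
q,r=pfit(c,[[-86,-98,12],[-86,98,12],[86,-98,12],[86,98,12],[-48,-15,48],[-48,15,48],[48,-15,48],[48,15,48]],np.array([[233,124],[552,124],[252,378],[532,378],[366,192],[418,192],[368,348],[416,348]])/1.5,[.392,.279,0,.054])
print(q,np.degrees(q[2]));print(r)
E
```

```text
[0.3926 0.2796 0.0028 0.0537] 0.16281319683561013
[[-0.5295 -0.5032]
 [ 0.1296 -0.4828]
 [ 1.2867 -0.4681]
 [-1.3929 -0.3829]
 [-0.2612  0.064 ]
 [ 0.6136  0.0709]
 [-0.1428  0.7834]
 [ 0.251   0.797 ]]
```

Emit:
{"method": "jog_arm", "body": {"delta_pos": [[1,3,0],[3,7,0],[5,11,0],[7.7,15.3,0],[7.7,15.3,0],[7.7,15.3,-3],[7.7,15.3,-7],[7.7,15.3,-11],[7.7,15.3,-13.2],[7.7,15.3,-13.2],[7.7,15.3,-13.2]], "turn": [5,10,15,19.5,19.5,19.5,19.5,19.5,19.5,19.5,19.5], "grip": [0.4,0.4,0.4,0.4,0.4,0.4,0.4,0.4,0.4,0.4,0.4]}}

```text
time_s: 37.35
position: [0.4687, 0.4322, 0.0852]
tcp_rot: [[-0.942, -0.336, -0.0], [-0.336, 0.942, -0.0], [0.0, -0.0, -1.0]]
force: [-0.1, -0.2, 0.0]
opening: 0.599
grasp_force: 0.0
```

Emit:
{"method": "jog_arm", "body": {"delta_pos": [[0,0,0],[0,0,0],[0,0,0],[0,0,0],[0,0,0]], "turn": [0,0,0,0,0], "grip": [0.6,0.8,0.8,0.8,0.8]}}

```text
time_s: 37.98
position: [0.4693, 0.4316, 0.0855]
tcp_rot: [[-0.941, -0.337, 0.001], [-0.337, 0.941, -0.002], [-0.0, -0.002, -1.0]]
force: [2.0, -4.6, 4.1]
opening: 0.277
grasp_force: 30.0
```

Emit:
{"method": "jog_arm", "body": {"delta_pos": [[0.36,-1.4,0],[0.47,-2.8,0],[0.33,-4.25,0],[-0.05,-5.65,0],[-0.67,-6.95,0],[-1.5,-8.1,0],[-2.53,-9.1,0],[-3.72,-9.95,0],[-5.03,-10.55,0],[-6.42,-10.9,0],[-7.75,-11,0],[-7.9,-11,0]], "turn": [-10,-20,-30,-40,-50,-60,-70,-80,-90,-100,-109.5,-110], "grip": [0.8,0.8,0.8,0.8,0.8,0.8,0.8,0.8,0.8,0.8,0.8,0.8]}}

```text
time_s: 39.48
position: [0.3911, 0.3226, 0.0856]
tcp_rot: [[0.005, 1.0, 0.004], [1.0, -0.005, 0.0], [0.0, 0.004, -1.0]]
force: [5.3, -5.3, 0.4]
opening: 0.278
grasp_force: 30.0
```

Emit:
{"method": "jog_arm", "body": {"delta_pos": [[-0.1,0,0],[-0.15,0,0],[-0.15,0,0],[-0.15,0,0]], "turn": [0,0,0,0], "grip": [0.8,0.8,0.8,0.8]}}

```text
time_s: 39.98
position: [0.3911, 0.3226, 0.0855]
tcp_rot: [[0.004, 1.0, 0.005], [1.0, -0.004, 0.001], [0.001, 0.005, -1.0]]
force: [5.0, -5.3, 0.6]
opening: 0.279
grasp_force: 30.0
```

Emit:
{"method": "jog_arm", "body": {"delta_pos": [[-0.15,0,0],[-0.3,0,0],[-0.3,0,0]], "turn": [0,0,0], "grip": [0.8,0.8,0.8]}}

```text
time_s: 40.35
position: [0.3911, 0.3227, 0.0856]
tcp_rot: [[0.004, 1.0, 0.011], [1.0, -0.004, 0.001], [0.001, 0.011, -1.0]]
force: [11.7, -8.3, -3.2]
opening: 0.278
grasp_force: 30.1
```

Emit:
{"method": "jog_arm", "body": {"delta_pos": [[0.2,0,0],[0.2,0,0],[0.2,0,0],[0.2,0,0],[0.3,0,0],[0.4,0,3],[0.4,0,8],[0.4,0,13],[-1,4,15],[-4,9,15],[-8,14,15],[-12,18,15]], "turn": [0,0,0,0,0,0,0,0,0,0,0,0], "grip": [0.8,0.65,0.5,0.4,0.4,0.4,0.4,0.4,0.4,0.4,0.4,0.4]}}

```text
time_s: 41.85
position: [0.2638, 0.5042, 0.235]
tcp_rot: [[0.005, 1.0, -0.0], [1.0, -0.005, 0.001], [0.001, -0.0, -1.0]]
force: [0.6, 0.2, -0.0]
opening: 0.601
grasp_force: 0.0
```

```bash
python3 - <<'E'
from pl import *
def cir(im,u,col):
    pass
c=cam("top");keep(c,"tf")
p=[.392,.279,0]; print("knob top exp",proj(c,jw(p,[0,.042,.114])),"piv",proj(c,jw(p,[0,.125,.08])))
im=cv2.resize(c["color"],None,fx=4,fy=4); h=cv2.cvtColor(im,cv2.COLOR_BGR2HSV)
x0,y0=(proj(c,jw(p,[.1,.15,.08]))[0]).astype(int); x1,y1=(proj(c,jw(p,[-.1,-.12,.08]))[0]).astype(int)
m=np.zeros(h.shape[:2],np.uint8); m[y0*4:y1*4,x0*4:x1*4]=1
for n,lo,hi in(("grey",(0,0,40),(180,70,170)),("brown",(0,110,30),(14,255,150))):
    k=cv2.inRange(h,lo,hi)*m
    for q in cv2.findContours(k,cv2.RETR_EXTERNAL,cv2.CHAIN_APPROX_NONE)[0]:
        if cv2.contourArea(q)>150: print(n,cv2.contourArea(q)/16,np.array(cv2.minAreaRect(q)[0])/4,cv2.minAreaRect(q)[1:])
j=proj(c,[[.4703,-.4626,.09]]); print("jar exp",j); a=cv2.inRange(cv2.cvtColor(c["color"],cv2.COLOR_BGR2HSV),(20,150,100),(35,255,255)); ys,xs=np.nonzero(a[160:210,360:400]); print("jar",xs.mean()+360,ys.mean()+160)
s=read_state();print(s["time_s"],s["position"],s["force"])
E
```

```text
knob top exp [[170.1269 198.7103]] piv [[150.4571 199.1762]]
grey 136.84375 [178.875 213.75 ] ((104.0, 271.0), 90.0)
grey 12.40625 [189.5  201.25] ((18.0, 14.0), 90.0)
grey 17.875 [175.6576 200.7286] ((14.471763610839844, 24.452289581298828), 3.5763344764709473)
grey 108.9375 [158.875 200.125] ((27.0, 85.0), 90.0)
brown 20.21875 [170.9375 199.8125] ((24.041629791259766, 17.677669525146484), 45.0)
brown 18.1875 [185.6956 202.1721] ((15.487804412841797, 86.65853118896484), 12.680383682250977)
jar exp [[379.5042 184.6579]]
jar 378.67836257309943 184.4502923976608
41.9 [0.2578 0.5084 0.235 ] [-1.6028  2.9517  0.2761]
```

Emit:
{"method": "jog_arm", "body": {"delta_pos": [[0,0,0],[0,0,0],[0,0,0],[0,0,0]], "turn": [0,0,0,0], "grip": [0.4,0.4,0.4,0.4]}}

```text
time_s: 42.4
position: [0.2662, 0.5018, 0.2351]
tcp_rot: [[0.008, 1.0, -0.0], [1.0, -0.008, -0.0], [-0.0, -0.0, -1.0]]
force: [-0.3, -0.8, 0.3]
opening: 0.602
grasp_force: 0.0
```

```bash
python3 -c "
from rig import *
print(hand_in())"
```

```text
the job is handed in; nothing more can be done
None
```

I handed the job in at about 42 s: all four rods are in their grooves, the guide plate lies flush over both pins, the latch is closed to its stop and the jar has not moved; the hand-in gave no verdict.

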